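# Stand the fallen gas cylinder up in its carrier and bar it in

### The arm

A 6-joint arm with a two-finger parallel gripper is mounted at the origin on a cart in front of the work surface, level with it; the furniture and walls round the work are solid. World frame = base frame: x ahead of the robot, y to its left, z up, the work surface at z = 0. Lengths are in m, angles in degrees, forces in N, time in s.
With the tool pointing down it reaches from about 0.3 to 0.75 m from the base axis. Payload 8.5 kg.
Tool frame: the origin (TCP) lies on the centre line of the jaws, within the pads' length; the fingertips stand 19 mm ahead of it and the grasp point (between the pads) is the TCP (env.tcp_to_tips is the z of the fingertips in the tool frame, in m); z points along the fingers, y is the line along which they close (so a half turn about z gives the same grasp; the last joint's range is limited). The gripper opens to 85 mm and grips with 20 to 120 N. Pads are 22 mm wide; open, the fingers measure 114 mm over their backs; the gripper's body (76 mm by 85 mm) begins 54 mm behind the grasp point. The pads swing forward as they close: fully open they stand 13 mm farther back than shut.
Start: joints at [51.377, 21.807, 74.336, -0, 83.858, -12.336], TCP at [0.244, 0.493, 0.25] pointing down, gripper open.
Joint ranges: [-178.18, 178.18], [-50.72, 133.34], [12.68, 142.11], [-81.47, 261.47], [9.98, 163.14], [-165.26, 165.26]. Speed limits (degrees/s): [136.94, 136.94, 180, 180, 180, 180].

### API

Orientations are given as a 3x3 rotation matrix whose columns are the frame's x, y, z axes.
In Python, from rig import env gives the robot as it stands.
- The arm moves only by the tool servo_tool, never from a script. Its argument "steps" is a list of rows, each an object of numbers: "tx", "ty", "tz": the shift along the world's x, y, z in cm; "yaw": the turn about the world's z in degrees; "claw": the finger opening in cm, from 0 to 8.54. In form: [{"tx": .., "ty": .., "tz": .., "yaw": .., "claw": ..}, ...]. A call has 1 to 20 rows; each row shifts and turns the commanded pose from where the row before left it; what a row does not reach is not made up. A row lasts 1/10 s, in which the tool goes at most 50 mm and 8.59 degrees, less where a joint would pass 70% of its speed; a pose out of reach is approached as far as the arm can. A call with a gripper value outside its range is refused whole. The fingers move at their own pace and stop on an object; "newtons" is the grip in N (left out, the last holds). Time passes only in rows, so rows that do not move let the fingers close. It gives the time, the measured TCP pose, the force, the opening and the grip force at its end, in the units of the state.
- env.observe(): the state, without advancing time (a new reading comes with each control period).
- env.get_image(name): name is "side" or "top" or "wrist"; returns (picture, depth): 420x560x3 uint8, red, green, blue; 420x560 float32, m along the optical axis (not along the pixel's ray), 0 where there is no reading.
- env.camera_model(name): a dict with "fovy" (degrees; the focal length in pixels is half the picture's height over the tangent of half this angle, whatever the lens; pixels are square), "cx", "cy" (the principal point, pixels), "T" (4x4, takes a point from camera to world coordinates). Camera axes: x right, y down, z forward; pixel columns grow to the right and rows downward; lengths in m; the calibration is good to about 2 mm. A picture is of the moment at which its call begins: read the wrist's pose just before it. camera_model takes no time and is no camera call; for the wrist camera it gives the pose at the moment of the call.
- env.close_job(): hands the job in; it is judged then, once.
The state is a dict: "time_s": time; "q": joint angles; "qvel": joint speeds; "joint_efforts": joint torques, N m; "position": TCP position; "tool_rot": TCP orientation; "ft_force": force on the tool from outside, world axes, zero at the start; "wrist_torque": the same for the moment, N m; "grip_width": finger opening in m; "gripper_force": force on a finger pad.
Only numpy, scipy, OpenCV 4.12 (cv2) and the standard library are available. Lean on these libraries where they do the work, as an engineer would, in place of code of your own. Each camera call takes 0.05 s, during which the arm holds its last target. There are 200 camera calls.

### The job

The small gas cylinder has fallen over in its blue carrier. Tip it up inside the carrier, cap upward, so that it stands flat on the carrier's floor, fully home in the V-shaped saddle at the near end, and then swing the steel retaining bar by its red knob fully closed across the front of it. Do not lift the cylinder out of the carrier, do not let it drop, fall back or knock hard against the carrier, and leave the bottles and the beaker on the bench where they are.

Things in the scene. Friction and masses are not known exactly. Their poses are not given: they have to be found in the camera images.
- gas_cylinder: Gas cylinder 175 mm long, 0.3 to 0.65 kg: straight body 44 mm in diameter up to 138 mm (bare metal, top 20 mm green), green shoulder, black cap. Origin: centre of the flat base; own z runs from base to cap. Starts lying on the carrier's floor, base toward the saddle, within 0.1 rad of carrier x. Centre of mass 75 to 85 mm up: stands by itself within 15 degrees of upright, topples beyond.
- cylinder_cap (a point): Centre of the top of the cylinder's black cap (26 mm in diameter, 17 mm long), 175 mm from the base along the cylinder's own z. Gripped firmly, the cylinder turns with the fingers; it can be made to turn between the finger pads by some newtons of push on its base or cap.
- carrier: Blue open-topped steel carrier, fixed. Origin: on the bench under the centre of its compartment; x from the saddle end (near the robot) to the far end, y left, z up. Compartment inside: x -131 to 131 mm, y -88 to 88 mm, floor 10 mm above the bench, walls 5 mm thick, top of the 8 mm rolled rim at 126 mm. Outside the left wall a pocket (to y = 150 mm, rim 70 mm) with spanner and fitting.
- seat (a point): Where the centre of the cylinder's base belongs: on the inner floor (carrier x -97 mm, y 0, z 10 mm); axes as the carrier's. The steel V saddle round it stands against the end wall: two upright faces at 90 degrees, opening toward +x, bottom of the V 31 mm behind this point (-x), 100 mm high, arms ending 4 mm behind this point. A cylinder fully home touches both faces.
- bar (a joint): Swing of the retaining bar about its upright hinge, rad: 0 = fully closed, straight across the carrier along its +y, against its stop, 2.5 mm in front (+x) of a cylinder that is home; 1.57 = along carrier +x; opens clockwise from above, to 1.95. Starts at 1.45 to 1.85, stays where left (1 N at the knob moves it). Bar 8 mm thick, 14 mm high, 202 mm long, middle 136 mm above the bench, over the rim.
- bar_knob (a point): Centre of the red upright knob on the bar, 165 mm from the hinge axis: 18 mm in diameter, 34 mm high, its foot 150 mm and its top 184 mm above the bench (this point 167 mm). Can be gripped from above or pushed.
- bar_hinge (a point): Point on the upright hinge axis of the retaining bar, 136 mm above the bench, outside the carrier's right wall: carrier x = -68 mm, y = -103 mm. A hinge post of 9 mm radius stands here, its top 149 mm above the bench.
- amber_bottle: Amber reagent bottle with blue cap, 66 mm in diameter, 137 mm tall, standing to the right of the carrier. Origin: centre of its underside. A bystander.
- wash_bottle: Wash bottle with red spout, 66 mm in diameter, 196 mm tall, standing to the left of the carrier, further back. Origin at its underside. A bystander.
- beaker: Glass beaker, 60 mm wide, 72 mm tall, standing to the left of the carrier. Origin: centre of its underside. A bystander.
Things that resemble listed ones, but are neither listed nor needed, are in the scene too. Leave any yellow look-alike of the gas_cylinder alone.

How it is judged (in metres and radians):
On the way, in this order (a step that is already met when the one before it is completed fails the run):
1. the cylinder stands upright in the saddle, the bar still open (angle between gas_cylinder's own z axis and vertical below 0.06 rad and horizontal distance between gas_cylinder and seat below 0.007 m and distance between gas_cylinder and seat below 0.009 m and value of joint bar above 0.5 rad), for 0.3 s.
2. the retaining bar is closed in front of the standing cylinder (angle between gas_cylinder's own z axis and vertical below 0.06 rad and horizontal distance between gas_cylinder and seat below 0.007 m and distance between gas_cylinder and seat below 0.009 m and value of joint bar below 0.06 rad), for 0.2 s.
At the end, for the whole second after the job is handed in: The cylinder stands at rest on the carrier's floor, cap up, within 0.06 rad of upright and with the centre of its base within 7 mm of the seat, and the retaining bar is closed (within 0.06 rad of its stop) (all of step 2 and linear speed of gas_cylinder below 0.02 m/s); the robot touches nothing.
It fails at once if the cylinder is lifted out of the carrier (its base more than 90 mm above the bench) (z of gas_cylinder in the frame of carrier above 0.09 m).
It fails at once if the cylinder is dropped or falls back (turns faster than 6 rad/s) (angular speed of gas_cylinder above 6 rad/s).
It fails at once if the cylinder is pressed or knocked hard against the carrier (over 90 N) (contact force between gas_cylinder and carrier above 90 N).
It fails at once if the amber bottle, the wash bottle or the beaker is moved more than 30 mm (distance of any of amber_bottle, wash_bottle, beaker from where it was at the start of the episode above 0.03 m).
It also fails if it takes over 51 s, if anything falls off the work surface, if the arm or the gripper's body presses on something with over 40 N, if the wrist force passes 120 N, or if a joint passes its speed limit or range.

## Working session

There is one attempt and no reset: what is moved stays moved. The work goes in short steps, Python scripts to look and compute and a tool call to move; the robot and the scene stay as the last step left them, time stands still between calls to the robot, and variables do not carry over. Pictures are saved under pics/ and viewed, at most 10 in all, crops included, and the job is handed in when it is done.

Besides the shell and the picture viewer there is one more tool, called after "Request:" in YAML: its name, and indented under it one key for each argument. servo_tool: Moves the arm, as the interface text tells. Its arguments: {"type":"object","properties":{"steps":{"type":"array"},"newtons":{"type":"number"}},"required":["steps"]}

```bash
ls; mkdir -p pics
cat > h.py <<'E'
import numpy as np, cv2
from rig import env
def snap(n,f=None):
    m=env.camera_model(n); im,d=env.get_image(n)
    if f: cv2.imwrite('pics/'+f,im[:,:,::-1])
    return im,d,m
def ray(m,u,v,h=420):
    f=h/2/np.tan(np.radians(m['fovy'])/2)
    T=np.array(m['T']); r=T[:3,:3]@np.array([(u-m['cx'])/f,(v-m['cy'])/f,1.0])
    return T[:3,3],r
def plane(m,u,v,z):
    o,r=ray(m,u,v); return o+r*(z-o[2])/r[2]
def cloud(m,d):
    f=d.shape[0]/2/np.tan(np.radians(m['fovy'])/2); v,u=np.indices(d.shape)
    P=np.stack([(u-m['cx'])/f*d,(v-m['cy'])/f*d,d],-1); T=np.array(m['T'])
    return P@T[:3,:3].T+T[:3,3]
E
python3 - <<'E'
from h import *
for n in('top','side'):
    im,d,m=snap(n,n+'0.png'); np.savez('pics/'+n+'0.npz',im=im,d=d); print(n,m['fovy'],np.round(m['T'],3).tolist())
s=env.observe();print(s['time_s'],s['position'],s['tool_rot'])
E
```

```text
pics
top 45.152114222439884 [[0.001, -0.999, 0.054, 0.494], [-1.0, -0.002, -0.002, 0.041], [0.002, -0.054, -0.999, 1.702], [0.0, 0.0, 0.0, 1.0]]
side 42.12451458183705 [[-0.999, 0.005, 0.041, 0.525], [-0.035, 0.433, -0.901, 1.415], [-0.023, -0.901, -0.433, 0.797], [0.0, 0.0, 0.0, 1.0]]
0.1 [0.243429   0.49293302 0.24978024] [[-8.96576917e-01  4.42887323e-01 -8.07578768e-04]
 [ 4.42887975e-01  8.96576380e-01 -1.01820972e-03]
 [ 2.73103870e-04 -1.27057026e-03 -9.99999156e-01]]
```

View pics/top0.png

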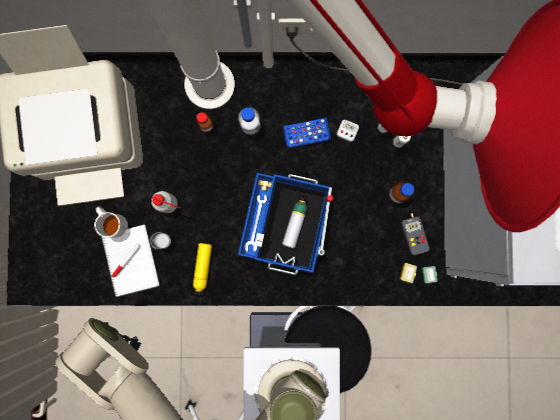

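View pics/side0.png

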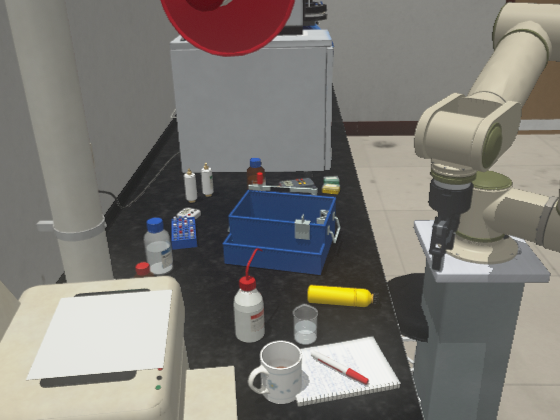

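Top view: the carrier is centred near (287,223) with the saddle at its near end (285,262). The cylinder runs from its base at (290,246) to its cap at (302,203). The bar is on the right, with the hinge at (321,252) and the knob at (330,198). The side view mainly shows the carrier's left wall and the beaker and wash bottle.

Run:
```python
from h import *
z=np.load('pics/top0.npz'); im,d=z['im'],z['d']; m=env.camera_model('top'); P=cloud(m,d)
hsv=cv2.cvtColor(im,cv2.COLOR_RGB2HSV)
roi=np.zeros(d.shape,bool); roi[170:280,235:345]=1
blue=(hsv[...,0]>100)&(hsv[...,0]<125)&(hsv[...,1]>120)&roi
rim=blue&(P[...,2]>.112)&(P[...,2]<.14)
Q=P[rim]; print('rim n',len(Q),Q[:,2].mean())
r=cv2.minAreaRect(Q[:,:2].astype(np.float32)); print('rim rect',r, cv2.boxPoints(r).round(3).tolist())
red=((hsv[...,0]<6)|(hsv[...,0]>174))&(hsv[...,1]>150)&roi
red[:, :315]=0
v,u=np.nonzero(red); print('knob px',u.mean(),v.mean(),len(u),'z',np.median(P[red],0).round(3), 'planed',plane(m,u.mean(),v.mean(),.184).round(3))
gr=(hsv[...,0]>50)&(hsv[...,0]<90)&(hsv[...,1]>80)&roi
print('green',gr.sum(),np.median(P[gr],0).round(3))
# cylinder: points above floor in interior
c=np.array(r[0]); 
inn=roi&(P[...,2]>.025)&(P[...,2]<.065)
n,l,st,ce=cv2.connectedComponentsWithStats(inn.astype(np.uint8))
for i in range(1,n):
    if st[i,4]>60:
        q=P[l==i]; print('comp',i,st[i],q.min(0).round(3),q.max(0).round(3),cv2.minAreaRect(q[:,:2].astype(np.float32)))
# side knob
z=np.load('pics/side0.npz'); im2,d2=z['im'],z['d']; m2=env.camera_model('side'); h2=cv2.cvtColor(im2,cv2.COLOR_RGB2HSV)
red=((h2[...,0]<6)|(h2[...,0]>174))&(h2[...,1]>150); red[:165]=0;red[200:]=0;red[:,:240]=0;red[:,275:]=0
v,u=np.nonzero(red); P2=cloud(m2,d2); print('side knob',u.mean(),v.mean(),len(u),np.median(P2[red],0).round(3))
# hinge end & bar: grey at z .13-.15
b=roi&(P[...,2]>.128)&(P[...,2]<.16)&~blue; q=P[b]; print('bar',len(q),cv2.minAreaRect(q[:,:2].astype(np.float32)))
# tallest things by lamp: min height of red lamp
lam=(hsv[...,0]<6)&(hsv[...,1]>150)&(P[...,2]>.3); print('lamp',P[lam].min(0),P[lam].max(0))
cv2.imwrite('pics/crop.png',cv2.resize(im[165:285,230:350][:,:,::-1],None,fx=5,fy=5,interpolation=cv2.INTER_CUBIC))
```

```text
rim n 602 0.12643696788038425
rim rect ((0.561237633228302, -0.0038396641612052917), (0.189297616481781, 0.2750619053840637), 77.31090545654297) [[0.4059999883174896, -0.06599999964237213], [0.675000011920929, -0.12600000202655792], [0.7160000205039978, 0.057999998331069946], [0.4480000138282776, 0.11900000274181366]]
knob px 329.86486486486484 197.8918918918919 37 z [ 0.634 -0.113  0.184] planed [ 0.633 -0.113  0.184]
green 127 [ 0.615 -0.028  0.05 ]
comp 7 [258 178  14  13  74] [0.674 0.068 0.025] [0.712 0.111 0.044] ((0.7002019882202148, 0.09196595847606659), (0.041483961045742035, 0.03351621702313423), 40.14771270751953)
comp 21 [283 196  25  52 645] [ 0.484 -0.052  0.025] [0.653 0.028 0.065] ((0.5707236528396606, -0.015435513108968735), (0.04392784461379051, 0.1746780276298523), 72.8095932006836)
side knob 259.3880597014925 177.3134328358209 67 [ 0.634 -0.104  0.169]
bar 282 ((0.5629671812057495, -0.00939488410949707), (0.21521392464637756, 0.2658616602420807), 77.10052490234375)
lamp [ 0.49432569 -0.48769143  0.61078094] [0.97141076 0.04073956 1.70242569]
```

View pics/crop.png

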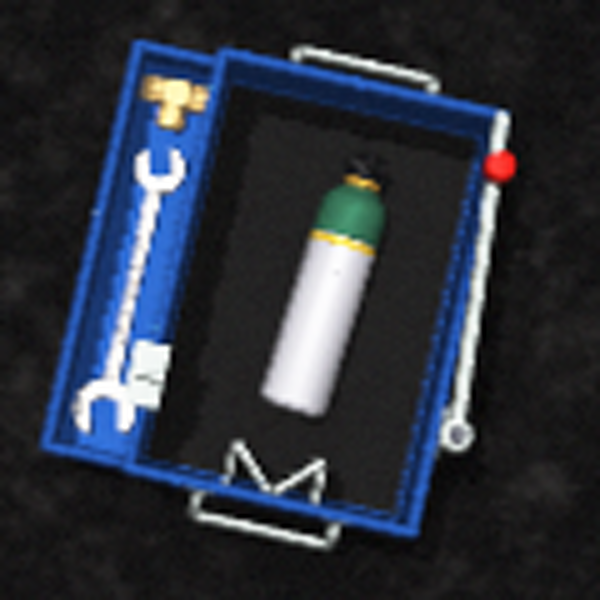

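Crop: the cylinder lies nearly along carrier x with its cap at the far end. The bar is open along the right wall. Estimates:

| Item | Estimate | Check |
|---|---|---|
| Carrier centre | (0.561, -0.004), yaw -12.7° | rim height 0.126 matches the text |
| Hinge | (0.472, -0.089) | hinge to knob is 164 mm, against 165 given |
| Seat | (0.466, 0.018) | – |
| Cylinder base | (0.487, 0.010), axis -17.2° | length 175 mm matches the text |

Next I move above the cylinder.

Request:
servo_tool:
  steps:
    - {"tx": 1, "ty": -1.4, "yaw": 0.5, "claw": 8.5}
    - {"tx": 2, "ty": -2.9, "yaw": 0.5}
    - {"tx": 2, "ty": -2.9, "yaw": 0.5}
    - {"tx": 2, "ty": -2.9, "yaw": 0.5}
    - {"tx": 2, "ty": -2.9, "yaw": 0.5}
    - {"tx": 2, "ty": -2.9, "yaw": 0.5}
    - {"tx": 2, "ty": -2.9, "yaw": 0.5}
    - {"tx": 2, "ty": -2.9, "yaw": 0.5}
    - {"tx": 2, "ty": -2.9, "yaw": 0.5}
    - {"tx": 2, "ty": -2.9, "yaw": 0.5}
    - {"tx": 2, "ty": -2.9, "yaw": 0.5}
    - {"tx": 2, "ty": -2.9, "yaw": 0.5}
    - {"tx": 2, "ty": -2.9, "yaw": 0.5}
    - {"tx": 2, "ty": -2.9, "yaw": 0.5}
    - {"tx": 2, "ty": -2.9, "yaw": 0.5}
    - {"tx": 2, "ty": -2.9, "yaw": 0.5}
    - {"tx": 2, "ty": -2.9, "yaw": 0.5}
    - {"tx": 2, "ty": -2.9, "yaw": 0.5}
    - {"tx": 0.7, "ty": -1.1, "yaw": 0.1}
    - {"tx": 0}
  newtons: 20

```text
invalid input at $.steps[0]: expected keys tx, ty, tz, yaw, claw
```

Run:
```python
from h import *
s=env.observe(); im,d,m=snap('wrist','w1.png'); np.savez('pics/w1.npz',im=im,d=d,T=m['T'])
print(s['time_s'],s['position'].round(4) if hasattr(s['position'],'round') else s['position'], np.degrees(np.arctan2(s['tool_rot'][1][1],s['tool_rot'][0][1])),np.round(m['T'],3).tolist())
P=cloud(m,d)
hsv=cv2.cvtColor(im,cv2.COLOR_RGB2HSV)
inn=(P[...,2]>.028)&(P[...,2]<.062)&(abs(P[...,0]-.57)<.13)&(abs(P[...,1]+.015)<.075)
n,l,st,ce=cv2.connectedComponentsWithStats(inn.astype(np.uint8))
for i in range(1,n):
    if st[i,4]>300:
        q=P[l==i]; print('comp',st[i],q.min(0).round(3),q.max(0).round(3),cv2.minAreaRect(q[:,:2].astype(np.float32)))
blue=(hsv[...,0]>100)&(hsv[...,0]<125)&(hsv[...,1]>120)&(P[...,2]>.12)&(P[...,2]<.135)
q=P[blue]; 
if len(q): print('rim',len(q),cv2.minAreaRect(q[:,:2].astype(np.float32)))
```

```text
0.1 [0.2434 0.4929 0.2498] 63.71172784411333 [[0.443, 0.864, 0.239, 0.182], [0.896, -0.427, -0.119, 0.523], [-0.001, 0.267, -0.964, 0.373], [0.0, 0.0, 0.0, 1.0]]
```

View pics/w1.png

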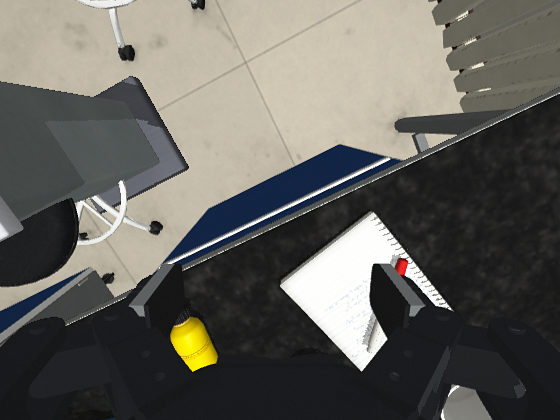

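The call was refused because every row needs all five keys, so the arm has not moved. The picture shows only the start view: the notebook and the yellow look-alike. I send the move again with full rows.

Request:
servo_tool:
  steps:
    - {"tx": 1, "ty": -1.4, "tz": 0, "yaw": 0.5, "claw": 8.5}
    - {"tx": 2, "ty": -2.9, "tz": 0, "yaw": 0.5, "claw": 8.5}
    - {"tx": 2, "ty": -2.9, "tz": 0, "yaw": 0.5, "claw": 8.5}
    - {"tx": 2, "ty": -2.9, "tz": 0, "yaw": 0.5, "claw": 8.5}
    - {"tx": 2, "ty": -2.9, "tz": 0, "yaw": 0.5, "claw": 8.5}
    - {"tx": 2, "ty": -2.9, "tz": 0, "yaw": 0.5, "claw": 8.5}
    - {"tx": 2, "ty": -2.9, "tz": 0, "yaw": 0.5, "claw": 8.5}
    - {"tx": 2, "ty": -2.9, "tz": 0, "yaw": 0.5, "claw": 8.5}
    - {"tx": 2, "ty": -2.9, "tz": 0, "yaw": 0.5, "claw": 8.5}
    - {"tx": 2, "ty": -2.9, "tz": 0, "yaw": 0.5, "claw": 8.5}
    - {"tx": 2, "ty": -2.9, "tz": 0, "yaw": 0.5, "claw": 8.5}
    - {"tx": 2, "ty": -2.9, "tz": 0, "yaw": 0.5, "claw": 8.5}
    - {"tx": 2, "ty": -2.9, "tz": 0, "yaw": 0.5, "claw": 8.5}
    - {"tx": 2, "ty": -2.9, "tz": 0, "yaw": 0.5, "claw": 8.5}
    - {"tx": 2, "ty": -2.9, "tz": 0, "yaw": 0.5, "claw": 8.5}
    - {"tx": 2, "ty": -2.9, "tz": 0, "yaw": 0.5, "claw": 8.5}
    - {"tx": 2, "ty": -2.9, "tz": 0, "yaw": 0.5, "claw": 8.5}
    - {"tx": 2, "ty": -2.9, "tz": 0, "yaw": 0.5, "claw": 8.5}
    - {"tx": 0.7, "ty": -1.1, "tz": 0, "yaw": 0.1, "claw": 8.5}
    - {"tx": 0, "ty": 0, "tz": 0, "yaw": 0, "claw": 8.5}
  newtons: 20

```text
time_s: 2.15
position: [0.6009, -0.026, 0.2495]
tool_rot: [[-0.955, 0.297, -0.001], [0.297, 0.955, 0.0], [0.001, -0.0, -1.0]]
ft_force: [-1.0, 0.5, 0.2]
grip_width: 0.085
gripper_force: 0.0
```

```bash
cat > w.py <<'E'
from h import *
import sys
s=env.observe(); im,d,m=snap('wrist',sys.argv[1]+'.png'); np.savez('pics/'+sys.argv[1]+'.npz',im=im,d=d,T=m['T'])
print(s['time_s'],np.round(s['position'],4), np.degrees(np.arctan2(s['tool_rot'][1][1],s['tool_rot'][0][1])),np.round(m['T'],3).tolist())
P=cloud(m,d)
hsv=cv2.cvtColor(im,cv2.COLOR_RGB2HSV)
inn=(P[...,2]>.028)&(P[...,2]<.062)&(abs(P[...,0]-.57)<.13)&(abs(P[...,1]+.015)<.075)
n,l,st,ce=cv2.connectedComponentsWithStats(inn.astype(np.uint8))
for i in range(1,n):
    if st[i,4]>300:
        q=P[l==i]; print('comp',st[i],q.min(0).round(3),q.max(0).round(3),cv2.minAreaRect(q[:,:2].astype(np.float32)))
blue=(hsv[...,0]>100)&(hsv[...,0]<125)&(hsv[...,1]>120)&(P[...,2]>.12)&(P[...,2]<.135)
q=P[blue]; 
if len(q): print('rim',len(q),cv2.minAreaRect(q[:,:2].astype(np.float32)))
E
python3 w.py w2
```

```text
2.15 [ 0.6009 -0.026   0.2495] 72.6985304420486 [[0.298, 0.92, 0.254, 0.536], [0.955, -0.287, -0.079, -0.006], [0.001, 0.266, -0.964, 0.373], [0.0, 0.0, 0.0, 1.0]]
comp [281   8  31  36 376] [0.44  0.029 0.028] [0.468 0.049 0.062] ((0.45426976680755615, 0.03766860067844391), (0.03363668918609619, 0.003176005557179451), 36.85383224487305)
comp [247  11  27  38 302] [ 0.44  -0.008  0.028] [0.456 0.021 0.062] ((0.4481748640537262, 0.007148083299398422), (0.005655423738062382, 0.03130242973566055), 21.47813606262207)
comp [182  43  26 127 998] [ 0.44  -0.09   0.028] [ 0.552 -0.065  0.062] ((0.49585938453674316, -0.07744619250297546), (0.0011528562754392624, 0.11431794613599777), 77.25248718261719)
comp [ 258   72   43  169 6394] [ 0.483 -0.051  0.03 ] [0.656 0.031 0.056] ((0.5701113939285278, -0.013549845665693283), (0.04402420297265053, 0.174362912774086), 72.57772064208984)
comp [ 242  258  103   20 1257] [ 0.675 -0.09   0.028] [0.7   0.021 0.062] ((0.6877763271331787, -0.0347561314702034), (0.11325820535421371, 0.001879943534731865), 77.25597381591797)
rim 5717 ((0.5723726749420166, -0.0012206509709358215), (0.1961609572172165, 0.25284871459007263), 76.80921173095703)
```

View pics/w2.png

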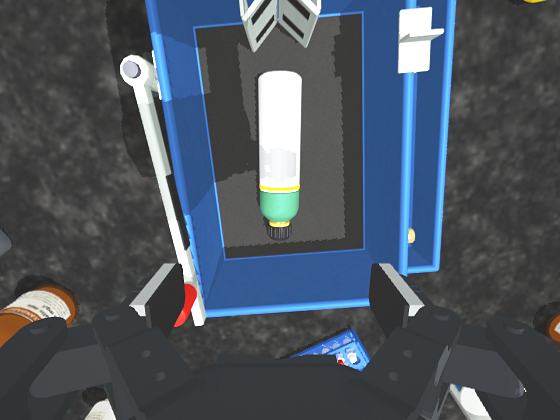

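The wrist view shows the cylinder's base at (279,75) and cap at (278,230), the V saddle at (283,20), the knob at (183,305) and the hinge at (134,68). The refined estimates agree with the first ones: carrier centre (0.5614, -0.0020), yaw -12.75°, seat (0.4668, 0.0194), and cylinder axis -17.4° with its top at z about 0.055. The cap is too close to the far wall for the gripper body, so I first slide the cylinder about 22 mm toward the saddle, holding it by the body.

Request:
servo_tool:
  steps:
    - {"tx": 0.1, "ty": 0.25, "tz": -2, "yaw": 0, "claw": 8.5}
    - {"tx": 0, "ty": 0, "tz": -3, "yaw": 0, "claw": 8.5}
    - {"tx": 0, "ty": 0, "tz": -3, "yaw": 0, "claw": 8.5}
    - {"tx": 0, "ty": 0, "tz": -3, "yaw": 0, "claw": 8.5}
    - {"tx": 0, "ty": 0, "tz": -3, "yaw": 0, "claw": 8.5}
    - {"tx": 0, "ty": 0, "tz": -3, "yaw": 0, "claw": 8.5}
    - {"tx": 0, "ty": 0, "tz": -2.5, "yaw": 0, "claw": 8.5}
    - {"tx": 0, "ty": 0, "tz": -1.7, "yaw": 0, "claw": 8.5}
    - {"tx": 0, "ty": 0, "tz": 0, "yaw": 0, "claw": 4}
    - {"tx": 0, "ty": 0, "tz": 0, "yaw": 0, "claw": 4}
    - {"tx": 0, "ty": 0, "tz": 0, "yaw": 0, "claw": 4}
    - {"tx": 0, "ty": 0, "tz": 0, "yaw": 0, "claw": 4}
    - {"tx": 0, "ty": 0, "tz": 0, "yaw": 0, "claw": 4}
    - {"tx": 0, "ty": 0, "tz": 0, "yaw": 0, "claw": 4}
  newtons: 25

```text
time_s: 3.6
position: [0.602, -0.0221, 0.0399]
tool_rot: [[-0.955, 0.295, 0.002], [0.295, 0.955, -0.0], [-0.002, 0.001, -1.0]]
ft_force: [-1.3, 1.2, 6.8]
grip_width: 0.043
gripper_force: 25.3
```

Request:
servo_tool:
  steps:
    - {"tx": -0.3, "ty": 0.25, "tz": 0, "yaw": 0.7, "claw": 4}
    - {"tx": -0.4, "ty": 0.3, "tz": 0, "yaw": 1, "claw": 4}
    - {"tx": -0.4, "ty": 0.3, "tz": 0, "yaw": 1, "claw": 4}
    - {"tx": -0.4, "ty": 0.3, "tz": 0, "yaw": 1, "claw": 4}
    - {"tx": -0.4, "ty": 0.3, "tz": 0, "yaw": 0.9, "claw": 4}
    - {"tx": 0, "ty": 0, "tz": 0, "yaw": 0, "claw": 4}
    - {"tx": 0, "ty": 0, "tz": 0, "yaw": 0, "claw": 6}
    - {"tx": 0, "ty": 0, "tz": 0, "yaw": 0, "claw": 6.5}
    - {"tx": 0, "ty": 0, "tz": 0, "yaw": 0, "claw": 6.5}
  newtons: 25

```text
time_s: 4.5
position: [0.5822, -0.0078, 0.0381]
tool_rot: [[-0.976, 0.218, -0.001], [0.218, 0.976, 0.0], [0.001, 0.0, -1.0]]
ft_force: [0.6, 0.3, 0.7]
grip_width: 0.0651
gripper_force: 0.0
```

```bash
python3 w.py w3 | grep -v rim
```

```text
4.5 [ 0.5822 -0.0078  0.0381] 77.41624000433048 [[0.218, 0.941, 0.26, 0.516], [0.976, -0.211, -0.057, 0.007], [0.001, 0.266, -0.964, 0.161], [0.0, 0.0, 0.0, 1.0]]
comp [    0     0    88   291 16494] [ 0.452 -0.09   0.028] [ 0.552 -0.067  0.062] ((0.5022782683372498, -0.07892261445522308), (0.0038042673841118813, 0.10265357047319412), 77.35978698730469)
comp [  212     0   122   360 37161] [ 0.468 -0.033  0.03 ] [0.625 0.036 0.056] ((0.5468837022781372, -0.00017887726426124573), (0.04423064738512039, 0.1529577225446701), 78.16072845458984)
comp [ 155  257   54   79 1933] [ 0.562 -0.052  0.028] [ 0.586 -0.037  0.062] ((0.5725564360618591, -0.04046614468097687), (0.02277543395757675, 0.014255780726671219), 25.14884376525879)
comp [ 345  257   54   79 1929] [0.577 0.022 0.028] [0.601 0.039 0.062] ((0.5874873399734497, 0.025489510968327522), (0.015218197368085384, 0.023191090673208237), 41.60984802246094)
```

Request:
servo_tool:
  steps:
    - {"tx": 0.65, "ty": -0.15, "tz": 0, "yaw": 0.4, "claw": 6.5}
    - {"tx": 1.2, "ty": -0.25, "tz": 0, "yaw": 0, "claw": 6.5}
    - {"tx": 1.2, "ty": -0.25, "tz": 0, "yaw": 0, "claw": 6.5}
    - {"tx": 1.2, "ty": -0.25, "tz": 0, "yaw": 0, "claw": 6.5}
    - {"tx": 0, "ty": 0, "tz": -0.2, "yaw": 0, "claw": 6.5}
    - {"tx": 0, "ty": 0, "tz": 0, "yaw": 0, "claw": 2.2}
    - {"tx": 0, "ty": 0, "tz": 0, "yaw": 0, "claw": 2.2}
    - {"tx": 0, "ty": 0, "tz": 0, "yaw": 0, "claw": 2.2}
    - {"tx": 0, "ty": 0, "tz": 0, "yaw": 0, "claw": 2.2}
    - {"tx": 0, "ty": 0, "tz": 0, "yaw": 0, "claw": 2.2}
    - {"tx": 0, "ty": 0, "tz": 0, "yaw": 0, "claw": 2.2}
  newtons: 20

```text
time_s: 5.65
position: [0.6247, -0.0168, 0.0363]
tool_rot: [[-0.977, 0.211, -0.001], [0.211, 0.977, 0.0], [0.001, -0.0, -1.0]]
ft_force: [-3.4, 0.2, 2.4]
grip_width: 0.0248
gripper_force: 21.6
```

```bash
python3 w.py w4 | grep -v rim
```

```text
5.65 [ 0.6247 -0.0168  0.0363] 77.82071446144695 [[0.212, 0.942, 0.26, 0.558], [0.977, -0.204, -0.056, -0.002], [0.001, 0.266, -0.964, 0.16], [0.0, 0.0, 0.0, 1.0]]
comp [   0    0   66  168 8595] [ 0.496 -0.09   0.028] [ 0.553 -0.077  0.061] ((0.5243774056434631, -0.08399829268455505), (0.0033819132950156927, 0.05846244841814041), 77.08113861083984)
comp [  201     0   152   339 34910] [ 0.512 -0.041  0.028] [0.638 0.027 0.062] ((0.5773532390594482, -0.004908420145511627), (0.052911821752786636, 0.12193643301725388), 75.48566436767578)
```

View pics/w4.png

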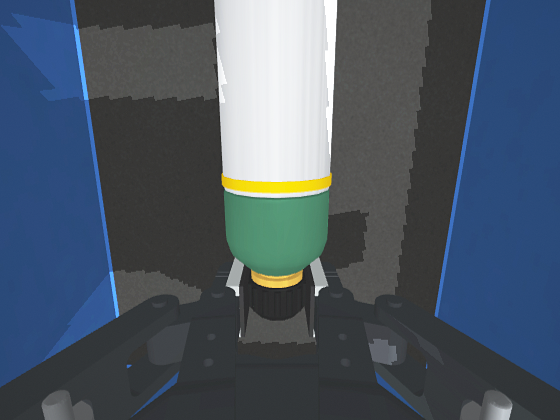

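The fingers hold the cap at (278,300), just beyond the brass neck, with 25 mm opening. I start the tilting arc.

Request:
servo_tool:
  steps:
    - {"tx": 0.1, "ty": 0, "tz": 0.9, "yaw": 0, "claw": 2.2}
    - {"tx": 0.1, "ty": 0, "tz": 0.9, "yaw": 0, "claw": 2.2}
    - {"tx": 0.1, "ty": -0.1, "tz": 0.9, "yaw": 0, "claw": 2.2}
    - {"tx": -0.1, "ty": 0, "tz": 0.9, "yaw": 0, "claw": 2.2}
    - {"tx": -0.1, "ty": 0, "tz": 0.9, "yaw": 0, "claw": 2.2}
    - {"tx": -0.2, "ty": 0.1, "tz": 0.9, "yaw": 0, "claw": 2.2}
    - {"tx": -0.35, "ty": 0.1, "tz": 0.8, "yaw": 0, "claw": 2.2}
    - {"tx": -0.35, "ty": 0.1, "tz": 0.8, "yaw": 0, "claw": 2.2}
    - {"tx": -0.35, "ty": 0.05, "tz": 0.8, "yaw": 0, "claw": 2.2}
    - {"tx": 0, "ty": 0, "tz": 0, "yaw": 0, "claw": 2.2}
  newtons: 20

```text
time_s: 6.7
position: [0.6136, -0.0143, 0.1157]
tool_rot: [[-0.977, 0.211, 0.002], [0.211, 0.977, -0.0], [-0.002, 0.0, -1.0]]
ft_force: [1.0, -0.2, -2.4]
grip_width: 0.025
gripper_force: 23.4
```

```bash
cat > t.py <<'E'
# body axis from wrist depth: light-coloured cylinder points in carrier frame
from h import *
import sys
s=env.observe(); im,d,m=snap('wrist',sys.argv[1]+'.png'); P=cloud(m,d)
C=np.array([.5614,-.0020]); ex=np.array([.9753,-.2207]); ey=np.array([.2207,.9753])
X=(P[...,:2]-C)@ex; Y=(P[...,:2]-C)@ey; Z=P[...,2]
tc=np.array(s['position'][:2])-C; print(s['time_s'],'tcp carrier',(tc@ex).round(4),(tc@ey).round(4),round(s['position'][2],4),np.round(s['ft_force'],1))
hsv=cv2.cvtColor(im,cv2.COLOR_RGB2HSV)
k=(d>0)&(hsv[...,1]<40)&(hsv[...,2]>120)&(abs(Y)<.035)&(Z>.013)&(X>-.125)
# crest line along the body per row: use points with |Y - median|<4mm
n,l,st,ce=cv2.connectedComponentsWithStats(k.astype(np.uint8)); i=1+np.argmax(st[1:,4]); k=l==i
y0=np.median(Y[k]); c=k&(abs(Y-y0)<.004); x,z=X[c],Z[c]
p=np.cov(np.c_[x,z].T); w,V=np.linalg.eigh(p); a=V[:,1]*np.sign(V[1,1]); 
print('n',c.sum(),'y',y0.round(4),'x',x.min().round(3),x.max().round(3),'z',z.min().round(3),z.max().round(3),'tilt',np.degrees(np.arctan2(a[1],a[0])).round(1))
p=np.polyfit(z,Y[c],1)
E
python3 t.py w5
```

```text
6.7 tcp carrier 0.0536 -0.0005 0.1157 [ 1.  -0.2 -2.4]
n 2724 y -0.0012 x -0.075 -0.004 z 0.06 0.104 tilt 30.2
```

The cylinder is pivoting properly: tilt 30°, base on the floor. I continue to about 60°.

Request:
servo_tool:
  steps:
    - {"tx": -0.65, "ty": 0.15, "tz": 0.65, "yaw": 0, "claw": 2.2}
    - {"tx": -0.65, "ty": 0.15, "tz": 0.65, "yaw": 0, "claw": 2.2}
    - {"tx": -0.65, "ty": 0.15, "tz": 0.65, "yaw": 0, "claw": 2.2}
    - {"tx": -0.75, "ty": 0.15, "tz": 0.55, "yaw": 0, "claw": 2.2}
    - {"tx": -0.75, "ty": 0.15, "tz": 0.55, "yaw": 0, "claw": 2.2}
    - {"tx": -0.75, "ty": 0.2, "tz": 0.6, "yaw": 0, "claw": 2.2}
    - {"tx": -0.85, "ty": 0.2, "tz": 0.4, "yaw": 0, "claw": 2.2}
    - {"tx": -0.85, "ty": 0.2, "tz": 0.4, "yaw": 0, "claw": 2.2}
    - {"tx": -0.85, "ty": 0.2, "tz": 0.4, "yaw": 0, "claw": 2.2}
    - {"tx": 0, "ty": 0, "tz": 0, "yaw": 0, "claw": 2.2}
  newtons: 20

```text
time_s: 7.75
position: [0.5479, 0.0008, 0.1662]
tool_rot: [[-0.977, 0.211, 0.01], [0.211, 0.977, -0.002], [-0.01, 0.0, -1.0]]
ft_force: [6.7, -1.5, 9.5]
grip_width: 0.0253
gripper_force: 29.6
```

```bash
python3 t.py w6
```

```text
7.75 tcp carrier -0.0138 -0.0003 0.1662 [ 6.7 -1.5  9.5]
n 1212 y 0.0001 x -0.125 -0.062 z 0.015 0.127 tilt 57.4
```

The force acts along the cylinder's axis, so my arc radius is a few mm short. I raise the path slightly.

Request:
servo_tool:
  steps:
    - {"tx": 0, "ty": 0, "tz": 0.3, "yaw": 0, "claw": 2.2}
    - {"tx": -0.8, "ty": 0.2, "tz": 0.35, "yaw": 0, "claw": 2.2}
    - {"tx": -0.8, "ty": 0.2, "tz": 0.3, "yaw": 0, "claw": 2.2}
    - {"tx": -0.8, "ty": 0.2, "tz": 0.3, "yaw": 0, "claw": 2.2}
    - {"tx": -0.75, "ty": 0.15, "tz": 0.2, "yaw": 0, "claw": 2.2}
    - {"tx": 0, "ty": 0, "tz": 0, "yaw": 0, "claw": 2.2}
  newtons: 20

```text
time_s: 8.4
position: [0.514, 0.0088, 0.1784]
tool_rot: [[-0.978, 0.211, 0.001], [0.211, 0.978, -0.0], [-0.001, -0.0, -1.0]]
ft_force: [2.5, -1.0, 6.0]
grip_width: 0.0254
gripper_force: 24.9
```

```bash
python3 t.py w7
```

```text
8.4 tcp carrier -0.0486 0.0 0.1784 [ 2.5 -1.   6. ]
n 659 y -0.0 x -0.118 -0.087 z 0.025 0.128 tilt 73.1
```

View pics/w7.png

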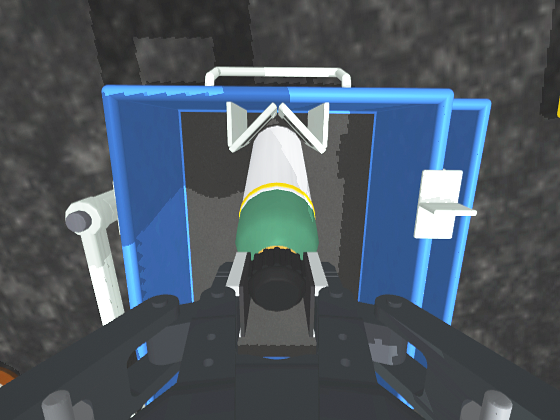

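The body leans into the V at (280,130), tilted 73° and centred in y. I continue.

Request:
servo_tool:
  steps:
    - {"tx": -0.75, "ty": 0.15, "tz": 0.2, "yaw": 0, "claw": 2.2}
    - {"tx": -0.75, "ty": 0.15, "tz": 0.1, "yaw": 0, "claw": 2.2}
    - {"tx": -0.7, "ty": 0.2, "tz": 0, "yaw": 0, "claw": 2.2}
    - {"tx": -0.7, "ty": 0.15, "tz": 0, "yaw": 0, "claw": 2.2}
    - {"tx": 0, "ty": 0, "tz": 0, "yaw": 0, "claw": 2.2}
  newtons: 20

```text
time_s: 8.95
position: [0.4841, 0.0155, 0.1805]
tool_rot: [[-0.978, 0.211, -0.001], [0.211, 0.978, -0.0], [0.001, -0.0, -1.0]]
ft_force: [1.7, -1.4, 5.4]
grip_width: 0.0254
gripper_force: 23.1
```

```bash
python3 t.py w8
```

```text
8.95 tcp carrier -0.0793 -0.0 0.1805 [ 1.7 -1.4  5.4]
n 400 y -0.0005 x -0.124 -0.107 z 0.02 0.124 tilt 83.9
```

Request:
servo_tool:
  steps:
    - {"tx": -0.5, "ty": 0.1, "tz": 0, "yaw": 0, "claw": 2.2}
    - {"tx": -0.5, "ty": 0.1, "tz": 0, "yaw": 0, "claw": 2.2}
    - {"tx": -0.4, "ty": 0.1, "tz": 0, "yaw": 0, "claw": 2.2}
    - {"tx": -0.3, "ty": 0.05, "tz": 0, "yaw": 0, "claw": 2.2}
    - {"tx": 0, "ty": 0, "tz": 0, "yaw": 0, "claw": 2.2}
  newtons: 20

```text
time_s: 9.5
position: [0.4676, 0.0188, 0.1797]
tool_rot: [[-0.977, 0.211, -0.002], [0.211, 0.977, 0.0], [0.002, -0.0, -1.0]]
ft_force: [1.0, 0.1, -4.7]
grip_width: 0.0253
gripper_force: 21.5
```

```bash
python3 t.py w9
```

```text
9.5 tcp carrier -0.0961 -0.0004 0.1797 [ 1.   0.1 -4.7]
n 197 y -0.0001 x -0.125 -0.118 z 0.065 0.12 tilt 89.7
```

Request:
servo_tool:
  steps:
    - {"tx": -0.1, "ty": 0, "tz": -0.1, "yaw": 0, "claw": 2.2}
    - {"tx": -0.1, "ty": 0.05, "tz": -0.1, "yaw": 0, "claw": 2.2}
    - {"tx": 0, "ty": 0, "tz": 0, "yaw": 0, "claw": 2.2}
    - {"tx": 0, "ty": 0, "tz": 0, "yaw": 0, "claw": 2.2}
  newtons: 20

```text
time_s: 9.95
position: [0.4673, 0.0189, 0.1794]
tool_rot: [[-0.977, 0.211, 0.003], [0.211, 0.977, -0.001], [-0.003, -0.0, -1.0]]
ft_force: [0.0, 0.5, 7.9]
grip_width: 0.0255
gripper_force: 22.6
```

```bash
python3 t.py w10
```

```text
9.95 tcp carrier -0.0964 -0.0004 0.1794 [0.  0.5 7.9]
n 192 y -0.0 x -0.119 -0.118 z 0.066 0.119 tilt 89.7
```

The base is on the floor, and the rear of the body at x = -0.1185 puts the axis at -0.0965, against -0.097 for home. I give a light nudge into the V, then release.

Request:
servo_tool:
  steps:
    - {"tx": -0.15, "ty": 0.05, "tz": 0.1, "yaw": 0, "claw": 2.2}
    - {"tx": 0, "ty": 0, "tz": 0, "yaw": 0, "claw": 2.2}
    - {"tx": 0, "ty": 0, "tz": 0, "yaw": 0, "claw": 2.2}
  newtons: 20

```text
time_s: 10.3
position: [0.4656, 0.0194, 0.1797]
tool_rot: [[-0.977, 0.211, 0.002], [0.211, 0.977, -0.0], [-0.002, -0.0, -1.0]]
ft_force: [2.7, -0.4, 2.1]
grip_width: 0.0251
gripper_force: 22.0
```

```bash
python3 t.py w11
```

```text
10.3 tcp carrier -0.0982 -0.0003 0.1797 [ 2.7 -0.4  2.1]
n 175 y 0.0 x -0.12 -0.118 z 0.068 0.119 tilt 90.7
```

Request:
servo_tool:
  steps:
    - {"tx": 0, "ty": 0, "tz": 0, "yaw": 0, "claw": 3}
    - {"tx": 0, "ty": 0, "tz": 0, "yaw": 0, "claw": 4.5}
    - {"tx": 0, "ty": 0, "tz": 0, "yaw": 0, "claw": 6}
    - {"tx": 0, "ty": 0, "tz": 0, "yaw": 0, "claw": 6}
    - {"tx": 0, "ty": 0, "tz": 1.5, "yaw": 0, "claw": 6}
    - {"tx": 0, "ty": 0, "tz": 2.5, "yaw": 0, "claw": 6}
    - {"tx": 0, "ty": 0, "tz": 3, "yaw": 0, "claw": 6}
    - {"tx": 0, "ty": 0, "tz": 2, "yaw": 0, "claw": 6}
    - {"tx": 0, "ty": 0, "tz": 0, "yaw": 0, "claw": 6}
  newtons: 20

```text
time_s: 11.25
position: [0.4657, 0.0196, 0.2716]
tool_rot: [[-0.977, 0.211, 0.005], [0.211, 0.977, -0.001], [-0.005, 0.0, -1.0]]
ft_force: [0.6, -0.5, -0.7]
grip_width: 0.0598
gripper_force: 0.0
```

```bash
python3 t.py w12
python3 - <<'E'
from h import *
im,d,m=snap('top'); P=cloud(m,d)
C=np.array([.5614,-.0020]); ex=np.array([.9753,-.2207]); ey=np.array([.2207,.9753])
im,d,m=snap('wrist'); P=cloud(m,d)
X=(P[...,:2]-C)@ex; Y=(P[...,:2]-C)@ey; Z=P[...,2]
k=(Z>.16)&(Z<.2)&(abs(X+.097)<.03)&(abs(Y)<.03); print('cap',k.sum(),np.median(Z[k]) if k.any() else 0)
k=(Z>.18)&(Z<.19)&(abs(X+.097)<.03)&(abs(Y)<.03)
print('captop x',X[k].min(),X[k].max(),'y',Y[k].min(),Y[k].max())
E
```

```text
11.25 tcp carrier -0.098 -0.0001 0.2716 [ 0.6 -0.5 -0.7]
n 88 y -0.0006 x -0.118 -0.117 z 0.035 0.116 tilt 89.9
cap 1345 0.18341952530943426
captop x -0.11009183189480627 -0.08328453601511362 y -0.0138956280344031 0.013178934687849987
```

View pics/w12.png

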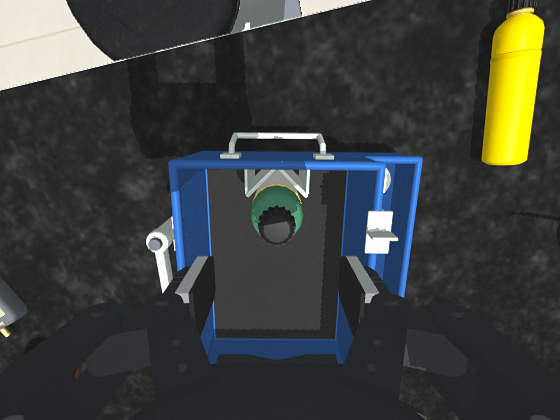

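The cylinder stands in the saddle: cap top centre at carrier (-0.097, 0.000), z 0.184, seen at (277,228). Top and side views agree on the knob at (0.634, -0.112), so I go there and grip it from above.

Request:
servo_tool:
  steps:
    - {"tx": 1.5, "ty": -1.2, "tz": 0, "yaw": 0, "claw": 6}
    - {"tx": 2.5, "ty": -2, "tz": 0, "yaw": 0, "claw": 6}
    - {"tx": 2.5, "ty": -2, "tz": 0, "yaw": 0, "claw": 6}
    - {"tx": 2.5, "ty": -2, "tz": 0, "yaw": 0, "claw": 6}
    - {"tx": 2.5, "ty": -2, "tz": 0, "yaw": 0, "claw": 6}
    - {"tx": 2.5, "ty": -2, "tz": 0, "yaw": 0, "claw": 6}
    - {"tx": 1.8, "ty": -1.3, "tz": 0, "yaw": 0, "claw": 6}
    - {"tx": 1, "ty": -0.7, "tz": 0, "yaw": 0, "claw": 6}
    - {"tx": 0, "ty": 0, "tz": 0, "yaw": 0, "claw": 6}
  newtons: 20

```text
time_s: 12.3
position: [0.6335, -0.1133, 0.2669]
tool_rot: [[-0.977, 0.212, -0.003], [0.212, 0.977, 0.001], [0.003, 0.0, -1.0]]
ft_force: [-0.8, -0.1, 0.4]
grip_width: 0.06
gripper_force: 0.0
```

Run:
```python
from h import *
s=env.observe(); print(s['time_s'],np.round(s['position'],4))
im,d,m=snap('top'); P=cloud(m,d); hsv=cv2.cvtColor(im,cv2.COLOR_RGB2HSV)
for n in('top','side','wrist'):
    im,d,m=snap(n); P=cloud(m,d); hsv=cv2.cvtColor(im,cv2.COLOR_RGB2HSV)
    k=((hsv[...,0]<6)|(hsv[...,0]>174))&(hsv[...,1]>150)&(np.linalg.norm(P[...,:2]-[.634,-.112],axis=-1)<.04)&(P[...,2]>.14)&(P[...,2]<.2)
    if k.any(): print(n,k.sum(),P[k].min(0).round(3),P[k].max(0).round(3))
```

```text
12.3 [ 0.6335 -0.1133  0.2669]
side 63 [ 0.626 -0.114  0.149] [ 0.642 -0.095  0.185]
wrist 488 [ 0.626 -0.12   0.152] [ 0.643 -0.103  0.186]
```

Request:
servo_tool:
  steps:
    - {"tx": 0, "ty": 0.1, "tz": -2, "yaw": 0, "claw": 6}
    - {"tx": 0, "ty": 0, "tz": -3, "yaw": 0, "claw": 6}
    - {"tx": 0, "ty": 0, "tz": -2.5, "yaw": 0, "claw": 6}
    - {"tx": 0, "ty": 0, "tz": -1.8, "yaw": 0, "claw": 6}
    - {"tx": 0, "ty": 0, "tz": 0, "yaw": 0, "claw": 3}
    - {"tx": 0, "ty": 0, "tz": 0, "yaw": 0, "claw": 1.4}
    - {"tx": 0, "ty": 0, "tz": 0, "yaw": 0, "claw": 1.4}
    - {"tx": 0, "ty": 0, "tz": 0, "yaw": 0, "claw": 1.4}
    - {"tx": 0, "ty": 0, "tz": 0, "yaw": 0, "claw": 1.4}
    - {"tx": 0, "ty": 0, "tz": 0, "yaw": 0, "claw": 1.4}
  newtons: 20

```text
time_s: 13.5
position: [0.6334, -0.1114, 0.1779]
tool_rot: [[-0.977, 0.211, 0.002], [0.211, 0.977, -0.001], [-0.003, -0.0, -1.0]]
ft_force: [-1.1, 1.0, 6.5]
grip_width: 0.0172
gripper_force: 21.7
```

Run:
```python
from h import *
s=env.observe(); p=np.array(s['position']); print(p.round(4))
C=np.array([.5614,-.0020]); ex=np.array([.9753,-.2207]); ey=np.array([.2207,.9753])
H=C-.068*ex-.103*ey; v=p[:2]-H; rel=np.array([v@ex,v@ey]); j=np.arctan2(rel[0],rel[1]); print('hinge',H,'r',np.hypot(*rel),'j',j)
q=p[:2]
for a in np.linspace(j,-.01,19)[1:]:
    n=H+.165*(np.sin(a)*ex+np.cos(a)*ey); print(a.round(2),((n-q)*100).round(2)); q=n
```

```text
[ 0.6334 -0.1114  0.1779]
hinge [ 0.4723475 -0.0874483] r 0.16286423437388248 j 1.495901568113962
1.41 [0.36 1.34]
1.33 [0.03 1.38]
1.24 [-0.08  1.38]
1.16 [-0.2   1.37]
1.08 [-0.31  1.34]
0.99 [-0.42  1.31]
0.91 [-0.53  1.27]
0.83 [-0.64  1.22]
0.74 [-0.74  1.17]
0.66 [-0.83  1.1 ]
0.58 [-0.92  1.03]
0.49 [-1.    0.95]
0.41 [-1.08  0.86]
0.32 [-1.15  0.77]
0.24 [-1.21  0.67]
0.16 [-1.26  0.56]
0.07 [-1.3   0.46]
-0.01 [-1.34  0.35]
```

Request:
servo_tool:
  steps:
    - {"tx": 0.15, "ty": 1.35, "tz": 0, "yaw": 0, "claw": 1.4}
    - {"tx": 0.05, "ty": 1.4, "tz": 0, "yaw": 0, "claw": 1.4}
    - {"tx": -0.1, "ty": 1.4, "tz": 0, "yaw": 0, "claw": 1.4}
    - {"tx": -0.2, "ty": 1.35, "tz": 0, "yaw": 0, "claw": 1.4}
    - {"tx": -0.3, "ty": 1.35, "tz": 0, "yaw": 0, "claw": 1.4}
    - {"tx": -0.4, "ty": 1.3, "tz": 0, "yaw": 0, "claw": 1.4}
    - {"tx": -0.55, "ty": 1.25, "tz": 0, "yaw": 0, "claw": 1.4}
    - {"tx": -0.65, "ty": 1.2, "tz": 0, "yaw": 0, "claw": 1.4}
    - {"tx": -0.75, "ty": 1.15, "tz": 0, "yaw": 0, "claw": 1.4}
    - {"tx": -0.8, "ty": 1.1, "tz": 0, "yaw": 0, "claw": 1.4}
    - {"tx": 0, "ty": 0, "tz": 0, "yaw": 0, "claw": 1.4}
  newtons: 20

```text
time_s: 14.6
position: [0.5968, 0.0187, 0.1773]
tool_rot: [[-0.978, 0.209, 0.001], [0.209, 0.978, -0.0], [-0.001, -0.0, -1.0]]
ft_force: [0.9, 0.1, 5.2]
grip_width: 0.0172
gripper_force: 22.1
```

```bash
cat > j.py <<'E'
from h import *
s=env.observe(); p=np.array(s['position'])
C=np.array([.5614,-.0020]); ex=np.array([.9753,-.2207]); ey=np.array([.2207,.9753])
H=C-.068*ex-.103*ey; v=p[:2]-H; rel=np.array([v@ex,v@ey]); j=np.arctan2(rel[0],rel[1]); print('r',np.hypot(*rel),'j',j)
q=p[:2]
for a in np.linspace(j,-.01,9)[1:]:
    n=H+.165*(np.sin(a)*ex+np.cos(a)*ey); print(a.round(2),((n-q)*100).round(2)); q=n
im,d,m=snap('wrist'); P=cloud(m,d)
X=(P[...,:2]-C)@ex; Y=(P[...,:2]-C)@ey; Z=P[...,2]
k=(Z>.18)&(Z<.19)&(abs(X+.097)<.03)&(abs(Y)<.02)
if k.any(): print('captop x',X[k].min(),X[k].max(),'y',Y[k].min(),Y[k].max(),np.median(Z[k]))
E
python3 j.py
```

```text
r 0.1636009063574196 j 0.6421975625428162
0.56 [-0.81  1.08]
0.48 [-0.99  0.91]
0.4 [-1.06  0.83]
0.32 [-1.13  0.74]
0.23 [-1.18  0.64]
0.15 [-1.23  0.54]
0.07 [-1.27  0.44]
-0.01 [-1.3   0.34]
```

Request:
servo_tool:
  steps:
    - {"tx": -0.9, "ty": 1.0, "tz": 0, "yaw": 0, "claw": 1.4}
    - {"tx": -1.0, "ty": 0.9, "tz": 0, "yaw": 0, "claw": 1.4}
    - {"tx": -1.05, "ty": 0.8, "tz": 0, "yaw": 0, "claw": 1.4}
    - {"tx": -1.1, "ty": 0.75, "tz": 0, "yaw": 0, "claw": 1.4}
    - {"tx": -1.2, "ty": 0.65, "tz": 0, "yaw": 0, "claw": 1.4}
    - {"tx": -1.2, "ty": 0.55, "tz": 0, "yaw": 0, "claw": 1.4}
    - {"tx": -0.9, "ty": 0.3, "tz": 0, "yaw": 0, "claw": 1.4}
    - {"tx": -0.7, "ty": 0.2, "tz": 0, "yaw": 0, "claw": 1.4}
    - {"tx": -0.6, "ty": 0.15, "tz": 0, "yaw": 0, "claw": 1.4}
    - {"tx": -0.4, "ty": 0.1, "tz": 0, "yaw": 0, "claw": 1.4}
    - {"tx": 0, "ty": 0, "tz": 0, "yaw": 0, "claw": 1.4}
  newtons: 20

```text
time_s: 15.75
position: [0.5073, 0.0732, 0.1772]
tool_rot: [[-0.978, 0.21, 0.003], [0.21, 0.978, 0.004], [-0.002, 0.004, -1.0]]
ft_force: [2.8, 10.4, 5.7]
grip_width: 0.0175
gripper_force: 22.4
```

```bash
python3 j.py
```

```text
r 0.1643691219978477 j -0.008140776232209613
-0.01 [0.01 0.06]
-0.01 [-0.  0.]
-0.01 [-0.  0.]
-0.01 [-0.  0.]
-0.01 [-0.  0.]
-0.01 [-0.  0.]
-0.01 [-0.  0.]
-0.01 [-0.  0.]
captop x -0.11025234568920027 -0.08296154311421411 y -0.013262887515769553 0.014327841383679525 0.1841590571498702
```

The bar is at about 0 rad. I press slightly further to confirm it is on its stop.

Request:
servo_tool:
  steps:
    - {"tx": -0.2, "ty": 0.15, "tz": 0, "yaw": 0, "claw": 1.4}
    - {"tx": -0.2, "ty": 0.05, "tz": 0, "yaw": 0, "claw": 1.4}
    - {"tx": 0, "ty": 0, "tz": 0, "yaw": 0, "claw": 1.4}
    - {"tx": 0, "ty": 0, "tz": 0, "yaw": 0, "claw": 1.4}
  newtons: 20

```text
time_s: 16.2
position: [0.5035, 0.0742, 0.1771]
tool_rot: [[-0.978, 0.21, 0.002], [0.21, 0.978, 0.002], [-0.002, 0.002, -1.0]]
ft_force: [1.7, 6.0, 6.6]
grip_width: 0.0173
gripper_force: 22.4
```

```bash
python3 j.py | head -1
```

```text
r 0.16462684375127734 j -0.031879212238901354
```

Request:
servo_tool:
  steps:
    - {"tx": -0.2, "ty": 0.1, "tz": 0, "yaw": 0, "claw": 1.4}
    - {"tx": -0.2, "ty": 0.05, "tz": 0, "yaw": 0, "claw": 1.4}
    - {"tx": 0, "ty": 0, "tz": 0, "yaw": 0, "claw": 1.4}
    - {"tx": 0, "ty": 0, "tz": 0, "yaw": 0, "claw": 1.4}
  newtons: 20

```text
time_s: 16.65
position: [0.5013, 0.0747, 0.1772]
tool_rot: [[-0.977, 0.211, 0.006], [0.211, 0.977, 0.0], [-0.006, 0.002, -1.0]]
ft_force: [10.2, 1.2, 1.5]
grip_width: 0.0166
gripper_force: 21.8
```

```bash
python3 j.py | grep -v 0.01
```

```text
r 0.1647490530536149 j -0.04596933325501763
```

The x force rises to 10 N, so the bar is on its stop. I release, rise and check.

Request:
servo_tool:
  steps:
    - {"tx": 0, "ty": 0, "tz": 0, "yaw": 0, "claw": 2.2}
    - {"tx": 0, "ty": 0, "tz": 0, "yaw": 0, "claw": 3}
    - {"tx": 0, "ty": 0, "tz": 0, "yaw": 0, "claw": 3.5}
    - {"tx": 0, "ty": 0, "tz": 1, "yaw": 0, "claw": 3.5}
    - {"tx": 0, "ty": 0, "tz": 2.5, "yaw": 0, "claw": 3.5}
    - {"tx": 0, "ty": 0, "tz": 3, "yaw": 0, "claw": 3.5}
    - {"tx": 0, "ty": 0, "tz": 3, "yaw": 0, "claw": 3.5}
    - {"tx": 0, "ty": 0, "tz": 0, "yaw": 0, "claw": 3.5}
    - {"tx": 0, "ty": 0, "tz": 0, "yaw": 0, "claw": 3.5}
  newtons: 20

```text
time_s: 17.6
position: [0.4989, 0.0746, 0.2718]
tool_rot: [[-0.977, 0.211, 0.001], [0.211, 0.977, -0.0], [-0.001, 0.0, -1.0]]
ft_force: [-0.2, -0.1, -0.6]
grip_width: 0.0348
gripper_force: 0.0
```

```bash
python3 j.py | tail -1
python3 - <<'E'
from h import *
C=np.array([.5614,-.0020]); ex=np.array([.9753,-.2207]); ey=np.array([.2207,.9753])
im,d,m=snap('wrist','end.png'); P=cloud(m,d); hsv=cv2.cvtColor(im,cv2.COLOR_RGB2HSV)
X=(P[...,:2]-C)@ex; Y=(P[...,:2]-C)@ey; Z=P[...,2]
k=((hsv[...,0]<6)|(hsv[...,0]>174))&(hsv[...,1]>150)&(Z>.175)&(Z<.19); print('knob top',X[k].min(),X[k].max(),Y[k].min(),Y[k].max())
b=(hsv[...,1]<60)&(Z>.139)&(Z<.147)&(Y>-.08)&(Y<.1)&(X>-.085)&(X<-.04); print(b.sum(),np.degrees(np.polyfit(Y[b],X[b],1)[0]),'deg slope', np.median(X[b]))
E
```

```text
captop x -0.10964088139063337 -0.0830759479245179 y -0.01292287485949225 0.012737839407747939 0.18413885512482014
knob top -0.07811901618310993 -0.06064180865427321 0.05340232525517327 0.07018902035267506
1918 -0.5742231304900685 deg slope -0.0699994322739208
```

View pics/end.png

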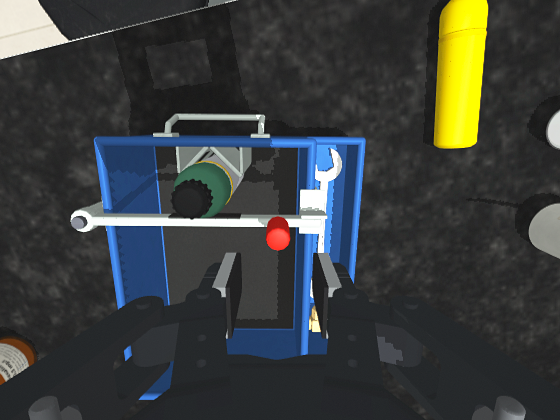

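The final view shows the bar straight across from (80,222) to (320,218), within 0.6° of closed. The cylinder stands behind it at (200,190) with its cap centre at (-0.096, 0.000), and the gripper is clear. I hand in the job.

```bash
python3 -c "
from rig import env
print(env.close_job())"
```

```text
the job is handed in; nothing more can be done
None
```

I stood the cylinder upright in the saddle, swung the bar closed to within 0.6° of its stop, and handed in the job at about 18 s; the hand-in returned no verdict.

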